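# Tip the spent markers into the slot box

### The job

The two spent markers in the blue carry tray belong in the grey collection box with the green slot. Take the tray by its black grip, turn it so that the markers line up with the slot and tip them in over the tray's open front; do not touch the markers with the gripper. Then put the empty tray back on the desk, standing level and released, and leave the mug and the stapler where they are.

Things in the scene. Friction and masses are not known exactly. Their poses are not given: they have to be found in the camera images.
- tray: Blue carry tray, 93 mm (x) by 142 mm (y), 0.18 kg, loose. Origin: centre of its underside; z up. Open front: -x side. Rear wall (+x) 42 mm high, end walls (y = +-69 mm, 4 mm thick) 34 mm high. The floor slopes down 8 degrees to the rear; the markers lie along y against the rear wall and roll out over the front once it is tipped front-down by some 15 to 20 degrees.
- tray_grip (a point): Middle of the tray's upright black grip block, over the tray's centre, 80 mm above its underside. Block: 16 mm (tray x) by 44 mm (tray y) by 55 mm high (50 to 105 mm above the underside); pinch it from above across the 16 mm, along the tray's x, firmly. It stands on a steel bar, 10 mm thick, that runs along y between posts at both ends, its top at 55 mm.
- tray_lip (a point): Middle of the tray's open front edge, where the markers leave: tray x = -46 mm, 17 mm above the underside. Axes as the tray's. A front skirt reaches down from the edge to the underside.
- slot_box: Grey collection box, 90 mm (x) by 174 mm (y), fixed. Origin: centre of its underside; z up. In its top two green panels slope at 45 degrees to a slot along y. Hopper mouth 80 mm (x) by 156 mm (y); +x wall and end walls 90 mm high, -x wall 106 mm high as a backboard: tip from the +x side, the tray's front facing the box's -x.
- slot (a point): Middle of the slot, at the lower edges of the green panels, 66 mm above the desk. The slot is 36 mm wide (box x) and 156 mm long (box y). Below it is an empty chamber, 80 mm by 156 mm, its floor 5 mm above the desk.
- marker_yellow_mid (a point): Middle of the yellow marker, a round pen 17 mm thick and 124 mm long, 18 g; its long axis is y. It starts in the tray, against the rear wall.
- marker_teal_mid (a point): Middle of the teal marker, same shape as the yellow one; it starts in the tray, in front of the yellow one.
- mug: Speckled mug half full of coffee, 85 by 118 mm and 102 mm high, a bystander. Origin: centre of its underside. It stands on the black desk mat, which is 1.5 mm thick and ends under the near side of the tray's area; the rest of the desk is bare wood at height 0.
- stapler: Pale green stapler, 36 by 128 mm and 42 mm high, a bystander behind the work. Origin: centre of its underside.
Things that resemble listed ones, but are neither listed nor needed, are in the scene too. What is shaped like the part that bears marker_yellow_mid but red is not meant.

How it is judged:
On the way:
1. both markers have dropped through the slot into the box (z of each of marker_yellow_mid, marker_teal_mid in the frame of slot_box below 0.055 m and horizontal distance between each of marker_yellow_mid, marker_teal_mid and slot_box below 0.045 m), for 0.2 s.
At the end, for the whole second after the job is handed in: Both markers lie in the box below the slot (centres less than 55 mm above its underside and within 45 mm of its middle); the tray stands on the desk, level within 0.08 rad, its underside within 6 mm of the desk top, at rest (all of step 1 and angle between tray's own z axis and vertical below 0.08 rad and height (world z) of tray between -0.006 and 0.006 m and linear speed of tray below 0.02 m/s); the robot touches nothing.
It fails at once if the gripper touches a marker (contact force between the fingers and marker_yellow above 0.3 N or contact force between the fingers and marker_teal above 0.3 N).
It fails at once if the mug or the stapler is moved by more than 30 mm, or the mug tipped (distance of any of mug, stapler from where it was at the start of the episode above 0.03 m or angle between mug's own z axis and vertical above 0.4 rad).
It also fails if it takes over 56 s, if anything falls off the work surface, if the arm or the gripper's body presses on something with over 40 N, if the wrist force passes 120 N, or if a joint passes its speed limit or range.

### The arm

A 6-joint arm with a two-finger parallel gripper is mounted at the origin on the work surface; the furniture and walls round the work are solid. World frame = base frame: x ahead of the robot, y to its left, z up, the work surface at z = 0. Lengths are in m, angles in rad, forces in N, time in s.
With the tool pointing down it reaches from about 0.3 to 0.775 m from the base axis. Payload 14.6 kg.
Tool frame: the origin (TCP) lies at the very end of the fingers, on their centre line; the grasp point (between the pads) lies 19 mm behind it; z points along the fingers, y is the line along which they close (so a half turn about z gives the same grasp; the last joint's range is limited). The gripper opens to 94 mm and grips with 3 to 60 N. Pads are 16 mm wide; open, the fingers measure 119 mm over their backs; the gripper's body (75 mm by 177 mm) begins 78 mm behind the grasp point.
Start: joints at [1.119, 0.3, 1.521, -0, 1.321, -0.067], TCP at [0.206, 0.51, 0.172] pointing down, gripper open.
Joint ranges: [-3.03, 3.03], [-0.79, 2.21], [0.23, 2.52], [-1.04, 4.18], [0, 3.07], [-2.55, 2.55]. Speed limits (rad/s): [2.22, 2.22, 2.57, 3.14, 3.14, 3.14].

### API

Orientations are given as [roll, pitch, yaw] about the fixed x, y, z axes, in that order (R = Rz(yaw) Ry(pitch) Rx(roll)).
In Python, from station import ctrl gives the robot as it stands.
- The arm moves only by the tool move_arm, never from a script. Its argument "increments" is a list of rows, each a list of 7 numbers: the opening, from 0 (shut) to 1 (fully open), then the shift along the tool's x, y, z in units of 50 mm (1.0 is 50 mm), then the turn, a rotation vector about the tool's x, y, z in rad. In form: [[claw, tx, ty, tz, rx, ry, rz], ...]. A call has 1 to 20 rows; each row shifts and turns the commanded pose from where the row before left it, along the tool's axes as they then stand; what a row does not reach is not made up. A row lasts 1/10 s, in which the tool goes at most 50 mm and 8.59 degrees, less where a joint would pass 70% of its speed; a pose out of reach is approached as far as the arm can. A call is refused whole if a number of a shift passes 1 or a number of a turn 0.15, either way. A call with a gripper value outside its range is refused whole. The fingers move at their own pace and stop on an object; "force" is the grip in N (left out, the last holds). Time passes only in rows, so rows that do not move let the fingers close. It gives the time, the measured TCP pose, the force, the opening and the grip force at its end, in the units of the state.
- ctrl.get_obs(): the state, without advancing time (a new reading comes with each control period).
- ctrl.camera(name): name is "scene" or "side" or "wrist"; returns a dict with "color" (384x512x3 uint8, blue, green, red), "K" (3x3 intrinsics, pixels), "distortion" ([k1, k2, p1, p2, k3] as OpenCV has them; the pictures are not rectified), "pose" (4x4, takes a point from camera to world coordinates); the wrist camera has in their place "tool_from_camera" (4x4, takes a point from camera to tool coordinates, whose origin is the TCP and whose axes are the flange's). Camera axes: x right, y down, z forward; pixel columns grow to the right and rows downward; lengths in m; the calibration is good to about 2 mm. A picture is of the moment at which its call begins: read the wrist's pose just before it. There is no depth.
- ctrl.hand_in(): hands the job in; it is judged then, once.
Trained networks look in a picture, given as the dict that the camera call returned (one of the last four; its "shot" number tells which), for a name from the list of things; names that differ only in an ending like _2 or _b are one class to them, and where a whole thing is asked for, a point or a joint stands for the part that bears it (a point fixed in the world has none). Each returns a list of dicts, best first, with "conf" (0 to 1); they miss things now and then, are a little off and sometimes report something else, mostly with a low value. They report only what shows in the picture. A call takes as long as a camera call. They do not tell look-alikes from the thing itself.
- ctrl.cut_out(name, picture): "mask" (384x512 bool, what is visible of it) and "centre" ([row, column] in pixels, amid what is visible of it).
The state is a dict: "time_s": time; "qpos": joint angles; "joint_vel": joint speeds; "tau": joint torques, N m; "ee_pos": TCP position; "eef_rot": TCP orientation; "force": force on the tool from outside, world axes, zero at the start; "moment": the same for the moment, N m; "grip_width": finger opening in m; "grip_force": force on a finger pad.
Only numpy, scipy, OpenCV 4.12 (cv2) and the standard library are available. Lean on these libraries where they do the work, as an engineer would, in place of code of your own. Each camera call takes 0.05 s, during which the arm holds its last target. There are 200 camera calls.

## Working session

There is one attempt and no reset: what is moved stays moved. The work goes in short steps, Python scripts to look and compute and a tool call to move; the robot and the scene stay as the last step left them, time stands still between calls to the robot, and variables do not carry over. Pictures are saved under pics/ and viewed, at most 10 in all, crops included, and the job is handed in when it is done.

Besides the shell and the picture viewer there is one more tool, called in YAML: its name, and indented under it one key for each argument. move_arm: Moves the arm, as the interface text tells. Its arguments: {"type":"object","properties":{"increments":{"type":"array","items":{"type":"array","items":{"type":"number"}}},"force":{"type":"number"}},"required":["increments"]}

```bash
mkdir -p pics
cat > h.py <<'E'
import numpy as np,cv2
from station import ctrl
from scipy.spatial.transform import Rotation as R
def ray(pic,pix,T=None):
    # pix: (row,col)
    T=pic["pose"] if T is None else T
    T=np.array(T)
    p=cv2.undistortPoints(np.array([[[pix[1],pix[0]]]],float),np.array(pic["K"]),np.array(pic["distortion"]))[0,0]
    d=T[:3,:3]@np.array([p[0],p[1],1]); return T[:3,3],d/np.linalg.norm(d)
def atz(pic,pix,z,T=None):
    o,d=ray(pic,pix,T); return o+d*(z-o[2])/d[2]
def proj(pic,P,T=None):
    T=np.array(pic["pose"] if T is None else T); Ti=np.linalg.inv(T)
    rv=cv2.Rodrigues(Ti[:3,:3])[0]
    return cv2.projectPoints(np.array(P,float).reshape(-1,1,3),rv,Ti[:3,3],np.array(pic["K"]),np.array(pic["distortion"]))[0][:,0]
def wristT(pic,obs):
    T=np.eye(4);T[:3,:3]=R.from_euler('xyz',obs["eef_rot"]).as_matrix();T[:3,3]=obs["ee_pos"]
    return T@np.array(pic["tool_from_camera"])
E
python3 - <<'E'
from h import *
o=ctrl.get_obs();print(o)
for n in ["scene","side"]:
    p=ctrl.camera(n);cv2.imwrite(f"pics/{n}0.png",p["color"]);print(n,np.round(p["pose"],3).tolist())
    for t in ["tray","tray_grip","slot_box","slot","marker_yellow_mid","marker_teal_mid","mug","stapler"]:
        try:
            for r in ctrl.cut_out(t,p)[:3]: print(t,round(r["conf"],2),np.round(r["centre"]),r["mask"].sum(),np.round(atz(p,r["centre"],0.05),3))
        except Exception as e: print(t,e)
E
```

```text
{'time_s': 0.0, 'qpos': array([ 1.11940725e+00,  3.00476741e-01,  1.52158980e+00,  2.17481566e-05,
        1.32069079e+00, -6.66184820e-02]), 'joint_vel': array([-4.42906864e-04, -8.51861430e-05,  3.76233984e-04,  1.05734083e-03,
       -2.69812761e-04,  3.97609029e-04]), 'tau': array([-9.46175969e-04, -5.31806016e+01, -3.52728403e+01,  7.07883085e-02,
        2.44182476e-02, -7.90000445e-05]), 'ee_pos': array([0.20631459, 0.50951131, 0.17187957]), 'eef_rot': array([-3.14043196e+00, -9.85500506e-05,  2.75681661e+00]), 'force': array([ 0.38958073, -0.66068988, -0.80212021]), 'moment': array([ 0.03138567, -0.01154227,  0.0063171 ]), 'grip_force': 0.0, 'grip_width': 0.09405251502337966}
scene [[0.829, -0.384, 0.407, 0.17], [-0.56, -0.546, 0.624, -0.68], [-0.018, -0.744, -0.667, 0.73], [0.0, 0.0, 0.0, 1.0]]
tray 0.7 [283. 226.] 3763 [ 0.425 -0.219  0.05 ]
tray_grip 0.67 [282. 231.] 3818 [ 0.433 -0.221  0.05 ]
slot_box 0.85 [170. 237.] 3794 [0.617 0.041 0.05 ]
slot 0.8 [165. 236.] 3848 [0.626 0.058 0.05 ]
marker_yellow_mid 0.73 [194. 123.] 1917 [0.369 0.116 0.05 ]
marker_yellow_mid 0.65 [223. 206.] 465 [ 0.471 -0.066  0.05 ]
marker_yellow_mid 0.61 [267. 210.] 116 [ 0.42 -0.17  0.05]
marker_teal_mid 0.54 [275. 227.] 376 [ 0.436 -0.204  0.05 ]
mug 0.93 [192. 124.] 1849 [0.372 0.118 0.05 ]
side [[0.882, -0.238, 0.406, 0.142], [-0.47, -0.397, 0.788, -0.882], [-0.026, -0.886, -0.463, 0.547], [0.0, 0.0, 0.0, 1.0]]
tray 0.84 [252. 226.] 3596 [ 0.427 -0.227  0.05 ]
tray_grip 0.61 [257. 227.] 3342 [ 0.422 -0.241  0.05 ]
slot_box 0.72 [172. 251.] 3000 [0.616 0.034 0.05 ]
slot 0.59 [172. 248.] 3118 [0.612 0.041 0.05 ]
marker_yellow_mid 0.55 [211. 201.] 235 [ 0.445 -0.072  0.05 ]
marker_yellow_mid 0.52 [243. 243.] 142 [ 0.465 -0.217  0.05 ]
marker_teal_mid 0.63 [250. 225.] 609 [ 0.428 -0.221  0.05 ]
marker_teal_mid 0.15 [171. 248.] 3019 [0.612 0.045 0.05 ]
mug 0.67 [185. 140.] 1657 [0.371 0.109 0.05 ]
```

View pics/scene0.png

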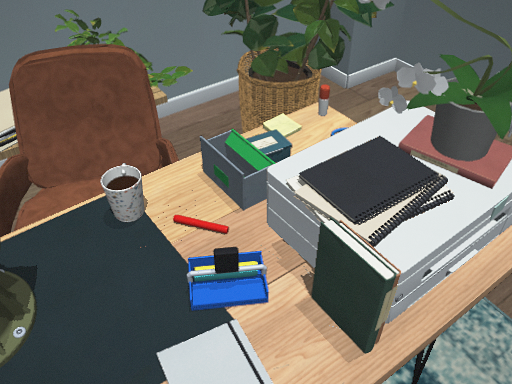

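View pics/side0.png

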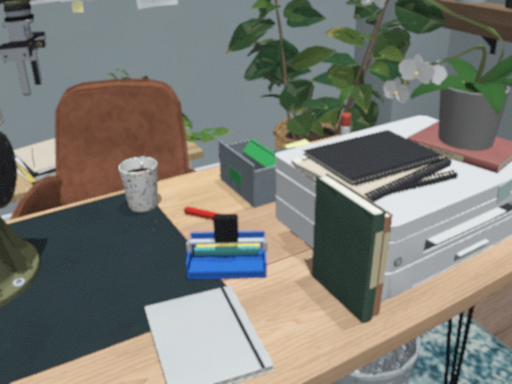

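The scene view shows the tray at (228,280), its open front toward the camera, with yellow and teal markers inside. The grey box is at (240,165), the mug at (124,195), the red decoy pen on the desk at (200,224), and the drawer stack and book are on the right. Candidates for "marker": the red pen at (200,224) is a decoy, while the yellow at (225,267) and teal at (228,275) in the tray are the right ones. I'll check with an enlarged crop.

Run:
```python
from h import *
a=cv2.imread("pics/scene0.png");b=cv2.imread("pics/side0.png")
r=lambda c:cv2.resize(c,(400,300),interpolation=cv2.INTER_CUBIC)
im=np.vstack([np.hstack([r(a[235:310,180:280]),r(a[115:214,192:324])]),np.hstack([r(b[210:285,180:280]),r(b[125:211,205:320])])])
cv2.imwrite("pics/crop1.png",im)
```

```text
(no output)
```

View pics/crop1.png

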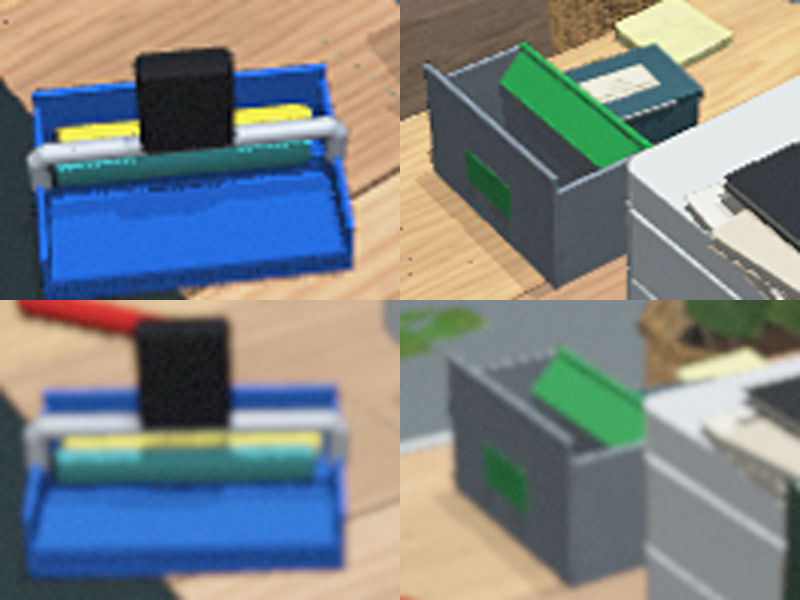

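Run:
```python
from h import *
from scipy.optimize import least_squares
S=ctrl.camera("scene");D=ctrl.camera("side")
def w(p,l): return np.c_[np.cos(p[2])*l[:,0]-np.sin(p[2])*l[:,1]+p[0],np.sin(p[2])*l[:,0]+np.cos(p[2])*l[:,1]+p[1],l[:,2]]
cs=lambda u,v:(180+u*.25-.4,235+v*.25-.4)
cd=lambda u,v:(180+u*.25-.4,210+(v-300)*.25-.4)
bs=lambda u,v:(192+(u-400)*.33-.4,115+v*.33-.4)
bd=lambda u,v:(205+(u-400)*.2875-.4,125+(v-300)*.2867-.4)
# tray: front=-x toward camera; +y side is then right or left? fit both
def fit(pts,p0):
    f=lambda p:np.concatenate([proj(c,w(p,np.array([l])))[0]-m for c,l,m in pts])
    r=least_squares(f,p0,loss='soft_l1');print(np.round(r.x,4),r.cost,np.round(f(r.x).reshape(-1,2),1).tolist());return r.x
x=.0465;y=.071
# looking along +x (into tray), left is +y
T=[(S,(-x,y,0),cs(45,293)),(S,(-x,-y,0),cs(350,270)),(S,(x,y,.042),cs(33,92)),(S,(x,-y,.042),cs(327,66)),
(D,(-x,y,0),cd(28,577)),(D,(-x,-y,0),cd(343,570)),(D,(x,y,.042),cd(45,390)),(D,(x,-y,.042),cd(338,385)),
(S,(-.008,.022,.105),cs(137,62)),(S,(-.008,-.022,.105),cs(231,58)),(D,(-.008,.022,.105),cd(138,328)),(D,(-.008,-.022,.105),cd(228,325))]
fit(T,[.43,-.21,1.1])
X=.045;Y=.087
B=[(S,(-X,Y,.106),bs(427,65)),(S,(-X,-Y,.106),bs(557,180)),(S,(-X,-Y,0),bs(556,287)),(S,(-X,Y,0),bs(436,175)),
(D,(-X,Y,.106),bd(450,356)),(D,(-X,-Y,.106),bd(572,456)),(D,(-X,-Y,0),bd(573,584)),(D,(-X,Y,0),bd(460,492))]
fit(B,[.6,.05,.0]);fit(B,[.6,.05,.5])
for r,c in [(178,400),(131,225)]: print(atz(S,(r,c),.15))
print(atz(S,(bs(648,145)[1],bs(648,145)[0]),.09))
# stack near corner / book, teal box
for n,(c,r),z in [("stack top near-left",(268,190),.15),("teal far",bs(700,90),.05),("teal",bs(600,80),.05),("book top left",(318,224),.2),("book base",(313,300),0),("stack base",(270,240),0)]: print(n,np.round(atz(S,(r,c),z),3))
```

```text
[ 0.4429 -0.1912  1.0745] 11.659199489118112 [[0.3, 1.2], [0.9, 0.0], [0.5, -1.8], [0.6, -1.6], [-0.3, -0.7], [0.1, -0.1], [-0.7, -1.6], [0.2, -1.6], [-0.8, 3.1], [0.8, 2.0], [-2.8, -0.1], [-0.3, 0.2]]
[0.6271 0.0485 0.0162] 10.278930156037617 [[0.2, -0.2], [0.2, 0.4], [1.6, 1.9], [0.7, -0.8], [-1.0, -1.5], [-0.7, -4.4], [0.1, 2.2], [-1.5, -1.1]]
[0.6271 0.0485 0.0162] 10.278930156035397 [[0.2, -0.2], [0.2, 0.4], [1.6, 1.9], [0.7, -0.8], [-1.0, -1.5], [-0.7, -4.4], [0.1, 2.2], [-1.5, -1.1]]
[ 0.79281995 -0.26581322  0.15      ]
[0.60396104 0.06243033 0.15      ]
[ 0.67047292 -0.02625589  0.09      ]
stack top near-left [ 0.566 -0.149  0.15 ]
teal far [0.779 0.048 0.05 ]
teal [0.721 0.106 0.05 ]
book top left [ 0.548 -0.305  0.2  ]
book base [ 0.554 -0.31   0.   ]
stack base [ 0.578 -0.142  0.   ]
```

```bash
cat >> h.py <<'E'
def delta(pos,rpy,obs=None):
    o=obs or ctrl.get_obs(); A=R.from_euler('xyz',o["eef_rot"]); B=R.from_euler('xyz',rpy)
    print("t",o["time_s"],"at",np.round(o["ee_pos"],4),np.round(o["eef_rot"],4),"q",np.round(o["qpos"],2))
    print("shift units",np.round(A.inv().apply(np.array(pos)-o["ee_pos"])/.05,3),"after-turn axes",np.round(B.inv().apply(np.array(pos)-o["ee_pos"])/.05,3),"rotvec",np.round((A.inv()*B).as_rotvec(),3))
E
python3 - <<'E'
from h import *
delta([.60,.05,.34],[np.pi,0,2.645])
E
```

```text
t 1.0 at [0.2064 0.5098 0.1724] [-3.1415 -0.      2.7568] q [ 1.12  0.3   1.52  0.    1.32 -0.07]
shift units [-10.747  -5.568  -3.351] after-turn axes [-11.301  -4.334  -3.352] rotvec [-0.    -0.     0.112]
```

move_arm:
  increments:
    - [1, 0, 0, -0.6, 0, 0, 0.11]
    - [1, -0.7, -0.27, -0.5, 0, 0, 0]
    - [1, -0.7, -0.27, -0.5, 0, 0, 0]
    - [1, -0.7, -0.27, -0.5, 0, 0, 0]
    - [1, -0.7, -0.27, -0.3, 0, 0, 0]
    - [1, -0.7, -0.27, -0.2, 0, 0, 0]
    - [1, -0.7, -0.27, -0.2, 0, 0, 0]
    - [1, -0.7, -0.27, -0.2, 0, 0, 0]
    - [1, -0.7, -0.27, -0.2, 0, 0, 0]
    - [1, -0.7, -0.27, -0.15, 0, 0, 0]
    - [1, -0.7, -0.27, 0, 0, 0, 0]
    - [1, -0.7, -0.27, 0, 0, 0, 0]
    - [1, -0.7, -0.27, 0, 0, 0, 0]
    - [1, -0.7, -0.27, 0, 0, 0, 0]
    - [1, -0.7, -0.27, 0, 0, 0, 0]
    - [1, -0.7, -0.27, 0, 0, 0, 0]
    - [1, -0.7, -0.27, 0, 0, 0, 0]
  force: 50

```text
time_s: 2.7
ee_pos: [0.5975, 0.0524, 0.34]
eef_rot: [3.142, 0.0, 2.647]
force: [0.8, 0.8, 0.4]
grip_width: 0.0938
grip_force: 0.0
```

Run:
```python
from h import *
delta([.40,-.15,.30],[np.pi,0,2.645])
o=ctrl.get_obs();p=ctrl.camera("wrist");cv2.imwrite("pics/w1.png",p["color"]);np.savez("w1.npz",T=wristT(p,o),K=p["K"],d=p["distortion"])
print(np.round(wristT(p,o),3).tolist())
```

```text
t 2.7 at [0.5975 0.0524 0.34  ] [3.1415e+00 1.0000e-04 2.6467e+00] q [ 0.03  0.36  1.06  0.    1.72 -1.05]
shift units [ 1.555 -5.439  0.799] after-turn axes [ 1.545 -5.441  0.799] rotvec [0.    0.    0.002]
[[0.475, 0.849, 0.233, 0.531], [0.88, -0.458, -0.125, 0.09], [0.001, 0.265, -0.964, 0.553], [0.0, 0.0, 0.0, 1.0]]
```

View pics/w1.png

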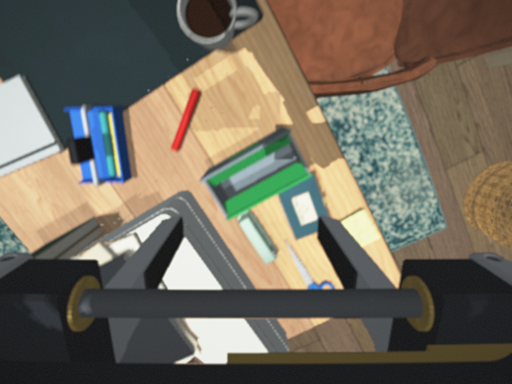

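The wrist view from above shows the tray at (100,145), the box at (255,172), the stapler at (258,237) just behind the box, the teal case at (303,205), the mug at (210,20) and the red pen at (186,120). I'll enlarge the box and tray.

Run:
```python
from h import *
a=cv2.imread("pics/w1.png")
r=lambda c:cv2.resize(c,None,fx=5,fy=5,interpolation=cv2.INTER_CUBIC)
cv2.imwrite("pics/crop2.png",np.hstack([r(a[95:195,60:140]),r(a[118:218,0:1]*0),]) if 0 else np.hstack([cv2.resize(a[95:195,60:140],(400,500),interpolation=2),cv2.resize(a[118:228,196:314],(400,373),interpolation=2) if 0 else np.vstack([cv2.resize(a[120:240,200:320],(400,400),interpolation=2),np.zeros((100,400,3),np.uint8)])]))
```

```text
(no output)
```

View pics/crop2.png

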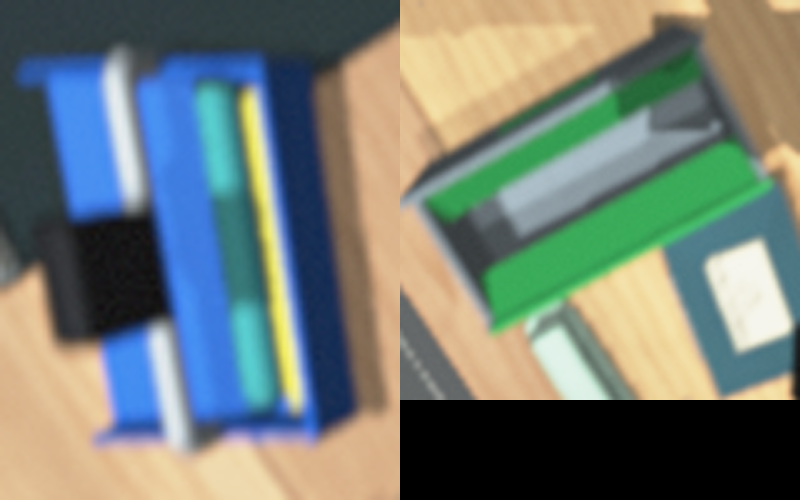

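Run:
```python
from h import *
from scipy.optimize import least_squares
f=np.load("w1.npz");W=dict(pose=f["T"],K=f["K"],distortion=f["d"])
def w(p,l): return np.c_[np.cos(p[2])*l[:,0]-np.sin(p[2])*l[:,1]+p[0],np.sin(p[2])*l[:,0]+np.cos(p[2])*l[:,1]+p[1],l[:,2]]
def fit(pts,p0):
    g=lambda p:np.concatenate([proj(W,w(p,np.array([l])))[0]-m for l,m in pts])
    r=least_squares(g,p0,loss='soft_l1');print(np.round(r.x,4),r.cost,np.round(g(r.x).reshape(-1,2),1).tolist())
b=lambda u,v:(200+(u-400)*.3-.4,120+v*.3-.4)
t=lambda u,v:(60+u*.2-.4,95+v*.2-.4)
X,Y,x,y=.045,.087,.0465,.071
fit([((-X,-Y,.106),b(402,203)),((-X,Y,.106),b(685,33)),((X,-Y,.09),b(495,332)),((X,Y,.09),b(776,185))],[.627,.048,0])
fit([((x,y,.042),t(266,60)),((x,-y,.042),t(315,437)),((x,y,0),t(313,68)),((x,-y,0),t(355,412)),
((-.008,.022,.105),t(40,222)),((-.008,-.022,.105),t(60,345)),((.008,.022,.105),t(76,225)),((.008,-.022,.105),t(97,338))],[.44,-.19,1.07])
for n,(c,r),z in [("stapler",(258,237),.03),("teal",(303,205),.06),("stack corner",(184,195),.15),("mug",(210,20),.1)]: print(n,np.round(atz(W,(r,c),z),3))
```

```text
[0.6285 0.0498 0.0197] 9.259263219994939 [[-2.2, 0.5], [5.6, -0.9], [-1.7, 2.0], [1.0, -0.4]]
[ 0.4441 -0.1939  1.0854] 10.032026966723969 [[0.0, -0.2], [0.4, 1.4], [1.0, -1.3], [1.4, 1.4], [-2.6, -1.5], [-1.8, 0.8], [-0.1, -2.2], [0.3, 2.1]]
stapler [ 0.755 -0.012  0.03 ]
teal [0.725 0.099 0.06 ]
stack corner [ 0.589 -0.056  0.15 ]
mug [0.386 0.101 0.1  ]
```

Run:
```python
from h import *
f=np.load("w1.npz");W=dict(pose=f["T"],K=f["K"],distortion=f["d"])
S=ctrl.camera("scene")
def tri(a,b):
    (o1,d1),(o2,d2)=a,b
    s=np.linalg.lstsq(np.c_[d1,-d2],o2-o1,rcond=None)[0];p,q=o1+d1*s[0],o2+d2*s[1];return np.round((p+q)/2,3),round(np.linalg.norm(p-q),3)
print(tri(ray(W,(193,184)),ray(S,(178,270))),tri(ray(W,(193,184)),ray(S,(190,268))))
delta([.4435,-.1925,.19],[np.pi,0,1.08+np.pi/2])
```

```text
(array([ 0.606, -0.077,  0.105]), np.float64(0.03)) (array([ 0.604, -0.083,  0.08 ]), np.float64(0.018))
t 2.8 at [0.5983 0.0506 0.3384] [-3.1402e+00 -1.4000e-03  2.6432e+00] q [ 0.02  0.36  1.06 -0.    1.72 -1.05]
shift units [ 0.392 -5.746  2.977] after-turn axes [ 0.44  -5.747  2.969] rotvec [-0.001 -0.001 -0.008]
```

move_arm:
  increments:
    - [1, 0.04, -0.6, 0, 0, 0, 0]
    - [1, 0.04, -0.6, 0.1, 0, 0, 0]
    - [1, 0.04, -0.6, 0.2, 0, 0, 0]
    - [1, 0.04, -0.6, 0.3, 0, 0, 0]
    - [1, 0.04, -0.6, 0.3, 0, 0, 0]
    - [1, 0.04, -0.6, 0.4, 0, 0, 0]
    - [1, 0.04, -0.6, 0.4, 0, 0, 0]
    - [1, 0.04, -0.6, 0.4, 0, 0, 0]
    - [1, 0.04, -0.5, 0.4, 0, 0, 0]
    - [1, 0.04, -0.45, 0.45, 0, 0, 0]
    - [1, 0, 0, 0, 0, 0, 0]
    - [1, 0, 0, 0, 0, 0, 0]

```text
time_s: 4.0
ee_pos: [0.4428, -0.1894, 0.193]
eef_rot: [3.141, 0.0, 2.646]
force: [0.1, 0.8, 0.8]
grip_width: 0.094
grip_force: 0.0
```

Run:
```python
from h import *
o=ctrl.get_obs();p=ctrl.camera("wrist");T=wristT(p,o)
delta([.4435,-.1925,.061],[np.pi,0,1.08+np.pi/2],o)
im=p["color"].copy()
def w(q,l): l=np.array(l);return np.c_[np.cos(q[2])*l[:,0]-np.sin(q[2])*l[:,1]+q[0],np.sin(q[2])*l[:,0]+np.cos(q[2])*l[:,1]+q[1],l[:,2]]
q=[.4435,-.1925,1.08]
for box in ([(-.008,.022,.105),(-.008,-.022,.105),(.008,-.022,.105),(.008,.022,.105)],[(.0465,.071,.042),(.0465,-.071,.042)],[(-.0465,.071,0),(-.0465,-.071,0)]):
    cv2.polylines(im,[np.round(proj(p,w(q,box),T)*8).astype(int)],True,(0,0,255),1,cv2.LINE_AA,3)
cv2.imwrite("pics/w2.png",cv2.resize(im,(768,576),interpolation=2))
```

```text
t 4.0 at [ 0.4428 -0.1894  0.193 ] [3.1414e+00 3.0000e-04 2.6462e+00] q [-0.48  0.13  1.68  0.    1.33 -1.56]
shift units [-0.042 -0.048  2.641] after-turn axes [-0.042 -0.047  2.641] rotvec [ 0.     0.    -0.005]
```

View pics/w2.png

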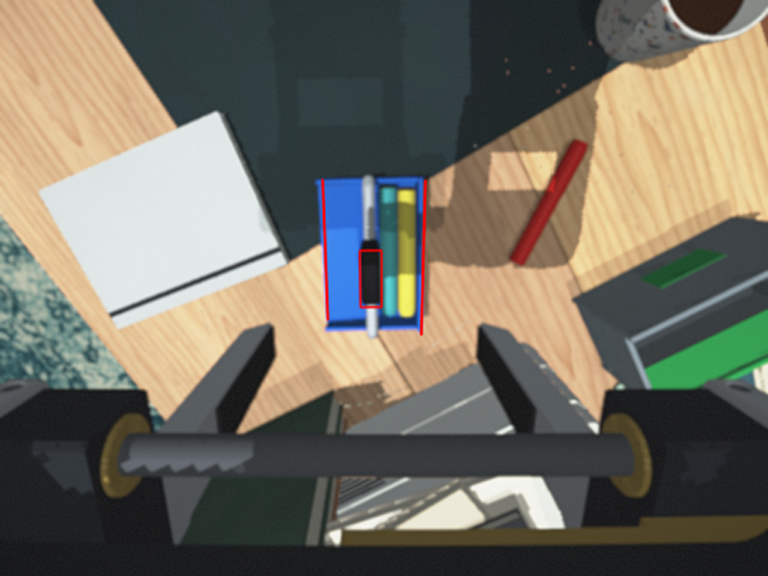

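The overlay matches the tray, except that the grip sits about 4 mm further along tray +y. The markers lie yellow at the rear and teal in front, as described. Now I'll descend and grip.

move_arm:
  increments:
    - [1, 0.05, -0.05, 0.4, 0, 0, 0]
    - [1, 0, 0, 0.5, 0, 0, 0]
    - [1, 0, 0, 0.5, 0, 0, 0]
    - [1, 0, 0, 0.5, 0, 0, 0]
    - [1, 0, 0, 0.4, 0, 0, 0]
    - [1, 0, 0, 0.2, 0, 0, 0]
    - [1, 0, 0, 0.12, 0, 0, 0]
    - [1, 0, 0, 0, 0, 0, 0]
    - [0, 0, 0, 0, 0, 0, 0]
    - [0, 0, 0, 0, 0, 0, 0]
    - [0, 0, 0, 0, 0, 0, 0]
    - [0, 0, 0, 0, 0, 0, 0]
    - [0, 0, 0, 0, 0, 0, 0]
    - [0, 0, 0, 0, 0, 0, 0]
    - [0, 0, 0, 0, 0, 0, 0]
    - [0, 0, 0, 0, 0, 0, 0]
  force: 55

```text
time_s: 5.65
ee_pos: [0.4392, -0.1908, 0.0614]
eef_rot: [3.142, -0.0, 2.647]
force: [0.7, -0.6, 0.0]
grip_width: 0.0335
grip_force: 0.0
```

move_arm:
  increments:
    - [0, 0, 0, 0, 0, 0, 0]
    - [0, 0, 0, 0, 0, 0, 0]
    - [0, 0, 0, 0, 0, 0, 0]
    - [0, 0, 0, 0, 0, 0, 0]
    - [0, 0, 0, 0, 0, 0, 0]
    - [0, 0, 0, 0, 0, 0, 0]
    - [0, 0, 0, 0, 0, 0, 0]
    - [0, 0, 0, 0, 0, 0, 0]

```text
time_s: 6.45
ee_pos: [0.4392, -0.1907, 0.0614]
eef_rot: [-3.142, -0.0, 2.647]
force: [-0.6, -0.0, -2.2]
grip_width: 0.0155
grip_force: 54.9
```

move_arm:
  increments:
    - [0, 0, 0, -0.1, 0, 0, 0]
    - [0, 0, 0, -0.2, 0, 0, 0]
    - [0, 0, 0, -0.3, 0, 0, 0]
    - [0, 0, 0, -0.4, 0, 0, 0]
    - [0, 0, 0, -0.4, 0, 0, 0]
    - [0, 0, 0, -0.4, 0, 0, 0]
    - [0, 0, 0, -0.4, 0, 0, 0.02]
    - [0, 0, 0, -0.4, 0, 0, 0.04]
    - [0, 0, 0, -0.4, 0, 0, 0.06]
    - [0, 0, 0, -0.3, 0, 0, 0.08]
    - [0, 0, 0, -0.2, 0, 0, 0.1]
    - [0, 0, 0, -0.1, 0, 0, 0.1]
    - [0, 0, 0, 0, 0, 0, 0.1]
    - [0, 0, 0, 0, 0, 0, 0.1]
    - [0, 0, 0, 0, 0, 0, 0.1]
    - [0, 0, 0, 0, 0, 0, 0.1]
    - [0, 0, 0, 0, 0, 0, 0.1]
    - [0, 0, 0, 0, 0, 0, 0.08]
    - [0, 0, 0, 0, 0, 0, 0.05]
    - [0, 0, 0, 0, 0, 0, 0.02]

```text
time_s: 8.45
ee_pos: [0.4391, -0.1907, 0.2422]
eef_rot: [3.141, 0.0, 1.595]
force: [-0.3, -0.6, -1.5]
grip_width: 0.0156
grip_force: 54.9
```

Run:
```python
from h import *
delta([.74,.05,.26],[np.pi,0,.018+np.pi/2])
S=ctrl.camera("scene");D=ctrl.camera("side");cv2.imwrite("pics/lift.png",np.vstack([S["color"][130:330,100:400],D["color"][100:300,100:400]]))
```

```text
t 8.45 at [ 0.4391 -0.1907  0.2422] [3.1410e+00 3.0000e-04 1.5954e+00] q [-0.49  0.09  1.61  0.    1.44 -0.51]
shift units [ 4.664  6.134 -0.353] after-turn axes [ 4.705  6.103 -0.355] rotvec [0.001 0.    0.007]
```

View pics/lift.png

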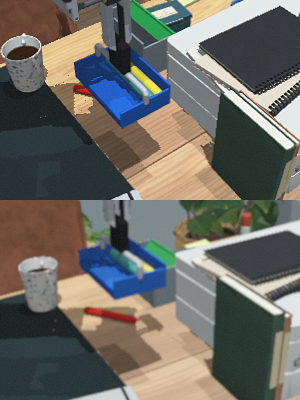

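The tray is held level, with both markers still against the rear wall. Next I'll carry it over the box.

move_arm:
  increments:
    - [0, 0.1, 0.11, -0.03, 0, 0, 0.007]
    - [0, 0.2, 0.22, -0.03, 0, 0, 0]
    - [0, 0.3, 0.33, -0.03, 0, 0, 0]
    - [0, 0.36, 0.39, -0.03, 0, 0, 0]
    - [0, 0.36, 0.39, -0.03, 0, 0, 0]
    - [0, 0.36, 0.39, -0.03, 0, 0, 0]
    - [0, 0.36, 0.39, -0.03, 0, 0, 0]
    - [0, 0.36, 0.39, -0.03, 0, 0, 0]
    - [0, 0.36, 0.39, -0.03, 0, 0, 0]
    - [0, 0.36, 0.39, -0.03, 0, 0, 0]
    - [0, 0.36, 0.39, -0.03, 0, 0, 0]
    - [0, 0.36, 0.39, 0, 0, 0, 0]
    - [0, 0.36, 0.39, 0, 0, 0, 0]
    - [0, 0.3, 0.33, 0, 0, 0, 0]
    - [0, 0.2, 0.22, 0, 0, 0, 0]
    - [0, 0.1, 0.11, 0, 0, 0, 0]
    - [0, 0, 0, 0, 0, 0, 0]

```text
time_s: 10.25
ee_pos: [0.6959, 0.0555, 0.2572]
eef_rot: [-3.141, -0.0, 1.591]
force: [0.3, -0.1, -1.6]
grip_width: 0.0155
grip_force: 54.9
```

Run:
```python
from h import *
o=ctrl.get_obs();p=ctrl.camera("wrist");T=wristT(p,o);im=p["color"].copy()
delta([.71,.049,.16],[np.pi,0,.018+np.pi/2],o)
def w(q,l): l=np.array(l);return np.c_[np.cos(q[2])*l[:,0]-np.sin(q[2])*l[:,1]+q[0],np.sin(q[2])*l[:,0]+np.cos(q[2])*l[:,1]+q[1],l[:,2]]
q=[.628,.049,.018]
for l in ([(-.045,-.087,.106),(-.045,.087,.106)],[(.018,-.078,.066),(-.018,-.078,.066),(-.018,.078,.066),(.018,.078,.066)],[(.045,-.087,.09),(.045,.087,.09)]):
    cv2.polylines(im,[np.round(proj(p,w(q,l),T)*8).astype(int)],True,(0,0,255),1,cv2.LINE_AA,3)
cv2.imwrite("pics/w3.png",cv2.resize(im,(768,576),interpolation=2))
```

```text
t 10.25 at [0.6959 0.0555 0.2572] [-3.1408e+00 -1.0000e-04  1.5913e+00] q [0.03 0.62 0.87 0.   1.65 0.01]
shift units [-0.136  0.281  1.944] after-turn axes [-0.135  0.28   1.944] rotvec [-0.001 -0.     0.002]
```

View pics/w3.png

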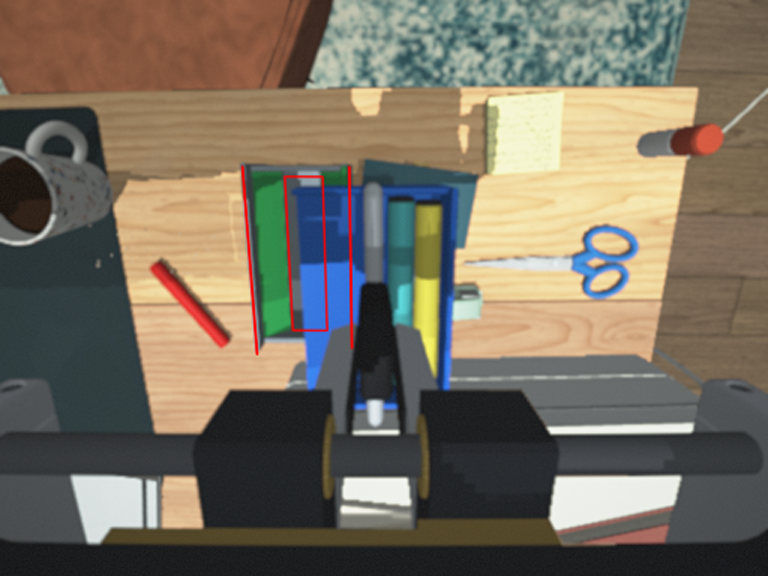

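The overlay matches the box; it sits about 3 mm further +y than my estimate. The stapler at (465,300) and teal case at (420,190) lie below the tray. I'll descend level first while working out the tipping rows.

move_arm:
  increments:
    - [0, -0.02, 0, 0.1, 0, 0, 0]
    - [0, -0.02, 0, 0.2, 0, 0, 0]
    - [0, -0.02, 0, 0.3, 0, 0, 0]
    - [0, -0.01, 0, 0.3, 0, 0, 0]
    - [0, 0, 0, 0.3, 0, 0, 0]
    - [0, 0, 0, 0.2, 0, 0, 0]
    - [0, 0, 0, 0.1, 0, 0, 0]
    - [0, 0, 0, 0, 0, 0, 0]

```text
time_s: 11.1
ee_pos: [0.6954, 0.0505, 0.1824]
eef_rot: [-3.141, 0.0, 1.59]
force: [-0.5, 0.4, -0.9]
grip_width: 0.0154
grip_force: 54.9
```

Run:
```python
from h import *
o=ctrl.get_obs();print(o["ee_pos"],o["eef_rot"],o["force"])
Fx=.648
z0=o["ee_pos"][2]-.061
prev=None
for k in range(0,25,2):
    th=k*.026
    Fz=np.interp(th,[0,.2,.35,.8],[z0,.1,.088,.086])
    c,s=np.cos(th),np.sin(th)
    P=np.array([Fx+.0465*c-.061*s,Fz+.0465*s+.061*c]) if k else o["ee_pos"][[0,2]]
    if prev is not None:
        d=(P-prev)/.05/2; c,s=np.cos(pth),np.sin(pth)
        # tool y=(c,s) , tool z=(s,-c) in (x,z)
        print(k,"ty %.3f tz %.3f per row (2 rows)"%(d@[c,s],d@[s,-c]),np.round(P,4))
    prev,pth=P,th
```

```text
[0.69538498 0.05048239 0.1823862 ] [-3.14075616e+00  1.94484486e-05  1.58958550e+00] [-0.47237273  0.38868996 -0.89496988]
2 ty -0.041 tz 0.032 per row (2 rows) [0.6913 0.1792]
4 ty -0.035 tz 0.032 per row (2 rows) [0.6879 0.1758]
6 ty -0.038 tz 0.032 per row (2 rows) [0.6845 0.1722]
8 ty -0.041 tz 0.029 per row (2 rows) [0.6809 0.1686]
10 ty -0.041 tz 0.017 per row (2 rows) [0.6773 0.1661]
12 ty -0.043 tz 0.017 per row (2 rows) [0.6735 0.1634]
14 ty -0.042 tz 0.006 per row (2 rows) [0.6697 0.1615]
16 ty -0.033 tz -0.021 per row (2 rows) [0.6659 0.1623]
18 ty -0.033 tz -0.021 per row (2 rows) [0.662  0.1629]
20 ty -0.033 tz -0.021 per row (2 rows) [0.658  0.1633]
22 ty -0.033 tz -0.021 per row (2 rows) [0.6541 0.1635]
24 ty -0.034 tz -0.021 per row (2 rows) [0.6501 0.1635]
```

move_arm:
  increments:
    - [0, 0, -0.04, 0.03, -0.026, 0, 0]
    - [0, 0, -0.04, 0.03, -0.026, 0, 0]
    - [0, 0, -0.035, 0.03, -0.026, 0, 0]
    - [0, 0, -0.035, 0.03, -0.026, 0, 0]
    - [0, 0, -0.04, 0.03, -0.026, 0, 0]
    - [0, 0, -0.04, 0.03, -0.026, 0, 0]
    - [0, 0, -0.04, 0.03, -0.026, 0, 0]
    - [0, 0, -0.04, 0.03, -0.026, 0, 0]
    - [0, 0, -0.04, 0.017, -0.026, 0, 0]
    - [0, 0, -0.04, 0.017, -0.026, 0, 0]
    - [0, 0, -0.043, 0.017, -0.026, 0, 0]
    - [0, 0, -0.043, 0.017, -0.026, 0, 0]
    - [0, 0, -0.042, 0.006, -0.026, 0, 0]
    - [0, 0, -0.042, 0.006, -0.026, 0, 0]
    - [0, 0, -0.033, -0.02, -0.026, 0, 0]
    - [0, 0, -0.033, -0.02, -0.026, 0, 0]
    - [0, 0, -0.033, -0.02, -0.026, 0, 0]
    - [0, 0, -0.033, -0.02, -0.026, 0, 0]
    - [0, 0, -0.033, -0.02, -0.026, 0, 0]
    - [0, 0, -0.033, -0.02, -0.026, 0, 0]

```text
time_s: 13.1
ee_pos: [0.659, 0.05, 0.1649]
eef_rot: [2.619, 0.0, 1.59]
force: [-0.2, 0.3, -1.0]
grip_width: 0.0156
grip_force: 54.9
```

move_arm:
  increments:
    - [0, 0, 0, 0, 0, 0, 0]
    - [0, 0, 0, 0, 0, 0, 0]
    - [0, 0, 0, 0, 0, 0, 0]
    - [0, 0, 0, 0, 0, 0, 0]
    - [0, 0, 0, 0, 0, 0, 0]
    - [0, 0, 0, 0, 0, 0, 0]

```text
time_s: 13.7
ee_pos: [0.6589, 0.05, 0.1637]
eef_rot: [2.622, 0.0, 1.59]
force: [-0.0, 0.3, -1.9]
grip_width: 0.0152
grip_force: 54.9
```

Run:
```python
from h import *
p=ctrl.camera("wrist");S=ctrl.camera("scene")
cv2.imwrite("pics/w4.png",np.hstack([p["color"][:,:],cv2.resize(S["color"][90:230,160:265],(288,384))]))
```

```text
(no output)
```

View pics/w4.png

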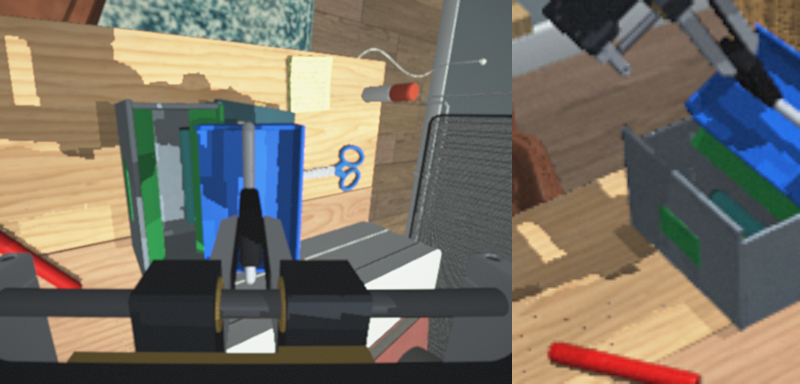

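The tray is empty, and a teal marker shows in the slot at (187,175). I'll raise the tray and level it, then measure where the markers lie.

move_arm:
  increments:
    - [0, 0, 0.1, -0.17, 0, 0, 0]
    - [0, 0, 0.2, -0.34, 0, 0, 0]
    - [0, 0, 0.25, -0.43, 0, 0, 0]
    - [0, 0, 0.25, -0.43, 0, 0, 0]
    - [0, 0, 0.2, -0.34, 0.02, 0, 0]
    - [0, 0, 0.1, -0.17, 0.06, 0, 0]
    - [0, 0, 0, 0, 0.08, 0, 0]
    - [0, 0, 0, 0, 0.1, 0, 0]
    - [0, 0, 0, 0, 0.1, 0, 0]
    - [0, 0, 0, 0, 0.1, 0, 0]
    - [0, 0, 0, 0, 0.06, 0, 0]
    - [0, 0, 0, 0, 0, 0, 0]
    - [0, 0, 0, 0, 0, 0, 0]

```text
time_s: 15.1
ee_pos: [0.6603, 0.05, 0.2726]
eef_rot: [3.14, -0.0, 1.59]
force: [-0.1, -0.7, -2.3]
grip_width: 0.0155
grip_force: 54.9
```

Run:
```python
from h import *
def tri(a,b):
    (o1,d1),(o2,d2)=a,b
    s=np.linalg.lstsq(np.c_[d1,-d2],o2-o1,rcond=None)[0];p,q=o1+d1*s[0],o2+d2*s[1];return np.round((p+q)/2,3),round(np.linalg.norm(p-q),3)
o=ctrl.get_obs();p=ctrl.camera("wrist");T=wristT(p,o);S=ctrl.camera("scene")
delta([.4392,-.1907,.25],[np.pi,0,2.647],o)
cv2.imwrite("w5.png",p["color"]);np.savez("w5.npz",T=T,K=p["K"],d=p["distortion"]);cv2.imwrite("s5.png",S["color"])
for n in ["marker_yellow_mid","marker_teal_mid"]:
    for nm,c,t in (("w",p,T),("s",S,None)):
        for r in ctrl.cut_out(n,c)[:3]: 
            m=r["mask"];col=c["color"][m].mean(0)
            print(n,nm,round(r["conf"],2),np.round(r["centre"]),m.sum(),np.round(col),np.round(atz(c,r["centre"],.03,t),3))
```

```text
t 15.1 at [0.6603 0.05   0.2726] [ 3.1397 -0.      1.5899] q [0.02 0.52 0.99 0.   1.63 0.  ]
shift units [-4.729 -4.513  0.444] after-turn axes [ 1.606 -6.336  0.453] rotvec [ 2.000e-03  1.000e-03 -1.057e+00]
marker_yellow_mid w 0.7 [194. 148.] 616 [ 51.  58. 196.] [ 0.486 -0.009  0.03 ]
marker_yellow_mid s 0.63 [222. 203.] 450 [ 38.  42. 186.] [ 0.477 -0.043  0.03 ]
marker_teal_mid s 0.46 [168. 243.] 154 [84. 81. 43.] [0.647 0.061 0.03 ]
```

move_arm:
  increments:
    - [0, -0.2, -0.2, 0, 0, 0, 0]
    - [0, -0.4, -0.4, 0, 0, 0, 0]
    - [0, -0.5, -0.5, 0, 0, 0, 0]
    - [0, -0.5, -0.5, 0, 0, 0, 0]
    - [0, -0.5, -0.5, 0, 0, 0, 0]
    - [0, -0.5, -0.5, 0, 0, 0, 0]
    - [0, -0.5, -0.5, 0, 0, 0, 0]
    - [0, -0.5, -0.5, 0, 0, 0, 0]
    - [0, -0.5, -0.4, 0.1, 0, 0, 0]
    - [0, -0.4, -0.3, 0.1, 0, 0, -0.03]
    - [0, -0.23, -0.21, 0.2, 0, 0, -0.08]
    - [0, 0, 0, 0, 0, 0, -0.12]
    - [0, 0, 0, 0, 0, 0, -0.12]
    - [0, 0, 0, 0, 0, 0, -0.12]
    - [0, 0, 0, 0, 0, 0, -0.12]
    - [0, 0, 0, 0, 0, 0, -0.12]
    - [0, 0, 0, 0, 0, 0, -0.12]
    - [0, 0, 0, 0, 0, 0, -0.12]
    - [0, 0, 0, 0, 0, 0, -0.1]
    - [0, 0, 0, 0, 0, 0, 0]

```text
time_s: 17.4
ee_pos: [0.4393, -0.191, 0.2529]
eef_rot: [-3.142, 0.001, 2.641]
force: [-1.0, -0.5, -1.4]
grip_width: 0.0154
grip_force: 54.9
```

Run:
```python
from h import *
delta([.4392,-.1907,.062],[np.pi,0,2.647])
```

```text
t 17.4 at [ 0.4393 -0.191   0.2529] [-3.1416e+00  9.0000e-04  2.6414e+00] q [-0.49  0.09  1.59 -0.    1.47 -1.56]
shift units [0.008 0.004 3.818] after-turn axes [0.005 0.004 3.818] rotvec [-0.     0.001 -0.006]
```

move_arm:
  increments:
    - [0, 0, 0, 0.2, 0, 0, -0.006]
    - [0, 0, 0, 0.4, 0, 0, 0]
    - [0, 0, 0, 0.5, 0, 0, 0]
    - [0, 0, 0, 0.5, 0, 0, 0]
    - [0, 0, 0, 0.5, 0, 0, 0]
    - [0, 0, 0, 0.5, 0, 0, 0]
    - [0, 0, 0, 0.4, 0, 0, 0]
    - [0, 0, 0, 0.3, 0, 0, 0]
    - [0, 0, 0, 0.2, 0, 0, 0]
    - [0, 0, 0, 0.15, 0, 0, 0]
    - [0, 0, 0, 0.1, 0, 0, 0]
    - [0, 0, 0, 0.05, 0, 0, 0]
    - [0, 0, 0, 0.02, 0, 0, 0]
    - [0, 0, 0, 0, 0, 0, 0]

```text
time_s: 18.8
ee_pos: [0.4396, -0.1911, 0.0619]
eef_rot: [-3.142, 0.0, 2.646]
force: [-0.4, 0.7, -0.8]
grip_width: 0.0158
grip_force: 54.9
```

Release it, then go up. Fingers take about 1.5 s to open.

move_arm:
  increments:
    - [0, 0, 0, 0.01, 0, 0, 0]
    - [0.4, 0, 0, 0, 0, 0, 0]
    - [0.4, 0, 0, 0, 0, 0, 0]
    - [0.4, 0, 0, 0, 0, 0, 0]
    - [0.4, 0, 0, 0, 0, 0, 0]
    - [0.4, 0, 0, 0, 0, 0, 0]
    - [0.4, 0, 0, 0, 0, 0, 0]
    - [0.4, 0, 0, 0, 0, 0, 0]
    - [0.4, 0, 0, 0, 0, 0, 0]

```text
time_s: 19.7
ee_pos: [0.4394, -0.191, 0.0611]
eef_rot: [-3.142, -0.0, 2.646]
force: [-0.6, 0.0, -0.3]
grip_width: 0.0376
grip_force: 0.0
```

move_arm:
  increments:
    - [0.4, 0, 0, -0.2, 0, 0, 0]
    - [0.4, 0, 0, -0.4, 0, 0, 0]
    - [0.4, 0, 0, -0.6, 0, 0, 0]
    - [0.4, 0, 0, -0.7, 0, 0, 0]
    - [0.4, 0, 0, -0.7, 0, 0, 0]
    - [0.4, 0, 0, -0.7, 0, 0, 0]
    - [0.4, 0, 0.4, -0.6, 0, 0, 0]
    - [0.4, 0, 0.5, -0.5, 0, 0, 0]
    - [0.4, 0, 0.5, -0.4, 0, 0, 0]
    - [0.4, 0, 0.5, -0.2, 0, 0, 0]
    - [0.4, 0, 0.5, 0, 0, 0, 0]
    - [0.4, 0, 0.5, 0, 0, 0, 0]
    - [0.4, 0, 0.5, 0, 0, 0, 0]
    - [0.4, 0, 0.5, 0, 0, 0, 0]
    - [0.4, 0, 0.5, 0, 0, 0, 0]
    - [0.4, 0, 0.4, 0, 0, 0, 0]
    - [0.4, 0, 0, 0, 0, 0, 0]

```text
time_s: 21.4
ee_pos: [0.5539, 0.0217, 0.3114]
eef_rot: [3.141, -0.0, 2.648]
force: [0.2, 0.5, 0.2]
grip_width: 0.0375
grip_force: 0.0
```

Run:
```python
from h import *
o=ctrl.get_obs();p=ctrl.camera("wrist");T=wristT(p,o);S=ctrl.camera("scene");D=ctrl.camera("side")
print(o["time_s"],o["ee_pos"])
for nm,c,t in (("w",p,T),("s",S,None)):
    for n in ["marker_yellow_mid","marker_teal_mid","tray"]:
        for r in ctrl.cut_out(n,c)[:3]:
            m=r["mask"];print(n,nm,round(r["conf"],2),np.round(r["centre"]),m.sum(),np.round(c["color"][m].mean(0)),np.round(atz(c,r["centre"],.03,t),3))
b=proj(p,[[.628,.049,.08]],T)[0];print(b)
x0=int(np.clip(b[0]-60,0,392));y0=int(np.clip(b[1]-60,0,264))
r=lambda c:cv2.resize(c,(400,300),interpolation=2)
cv2.imwrite("pics/w6.png",np.vstack([np.hstack([cv2.resize(p["color"][y0:y0+90,x0:x0+120],(400,300),interpolation=2),r(S["color"][115:214,192:324])]),np.hstack([r(p["color"]),r(D["color"][195:300,160:300])])]))
```

```text
21.4 [0.55391873 0.02166936 0.31135333]
marker_yellow_mid w 0.57 [131. 208.] 647 [ 53.  61. 195.] [ 0.478 -0.019  0.03 ]
marker_teal_mid w 0.86 [195. 286.] 430 [94. 96. 50.] [0.648 0.05  0.03 ]
marker_teal_mid w 0.56 [159. 120.] 4255 [165. 102.  62.] [ 0.444 -0.186  0.03 ]
tray w 0.9 [159. 121.] 4369 [166. 103.  64.] [ 0.447 -0.185  0.03 ]
marker_teal_mid s 0.69 [166. 243.] 131 [83. 81. 39.] [0.649 0.064 0.03 ]
marker_teal_mid s 0.62 [278. 229.] 4189 [161.  88.  45.] [ 0.441 -0.198  0.03 ]
tray s 0.66 [278. 226.] 4160 [161.  88.  45.] [ 0.438 -0.194  0.03 ]
[284.43463207 193.10465084]
```

View pics/w6.png

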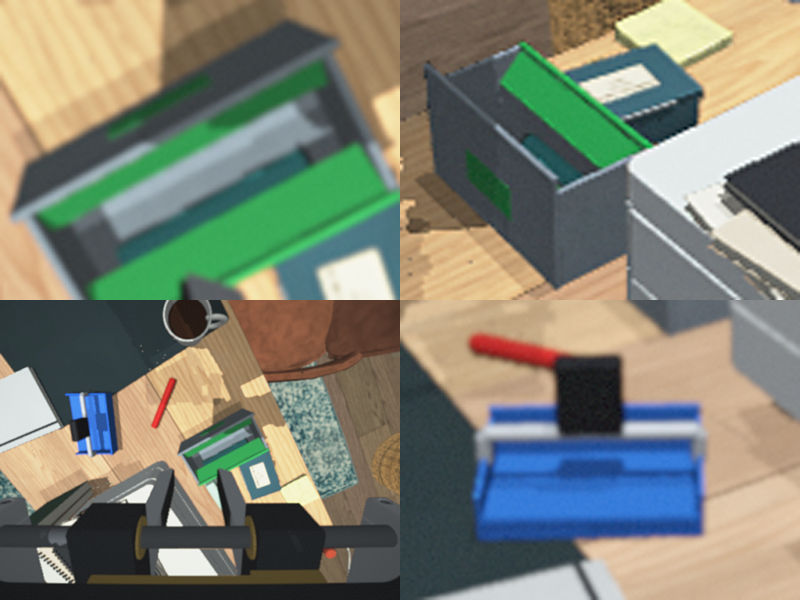

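The tray stands level, empty and released. The teal marker is in the chamber below the slot. Yellow doesn't show from here, so I'll look from above the box's +x side, which also covers the gap behind the box.

move_arm:
  increments:
    - [0.4, 0, 0, -0.2, 0, 0, 0.12]
    - [0.4, 0, 0, -0.2, 0, 0, 0.12]
    - [0.4, 0, 0, 0, 0, 0, 0.12]
    - [0.4, 0, 0, 0, 0, 0, 0.12]
    - [0.4, 0, 0, 0, 0, 0, 0.12]
    - [0.4, 0, 0, 0, 0, 0, 0.12]
    - [0.4, 0, 0, 0, 0, 0, 0.12]
    - [0.4, 0, 0, 0, 0, 0, 0.12]
    - [0.4, 0, 0.1, 0, 0, 0, 0.1]
    - [0.4, 0.1, 0.4, 0, 0, 0, 0]
    - [0.4, 0.1, 0.4, 0, 0, 0, 0]
    - [0.4, 0.1, 0.5, 0, 0, 0, 0]
    - [0.4, 0.1, 0.5, 0, 0, 0, 0]
    - [0.4, 0.1, 0.5, 0, 0, 0, 0]
    - [0.4, 0.1, 0.3, 0, 0, 0, 0]
    - [0.4, 0, 0, 0, 0, 0, 0]
    - [0.4, 0, 0, 0, 0, 0, 0]

```text
time_s: 23.55
ee_pos: [0.6878, 0.0523, 0.3307]
eef_rot: [-3.141, 0.0, 1.586]
force: [0.6, -0.1, 0.1]
grip_width: 0.0377
grip_force: 0.0
```

```bash
cat > look.py <<'E'
from h import *
o=ctrl.get_obs();p=ctrl.camera("wrist");T=wristT(p,o)
print(o["time_s"],o["ee_pos"],"cam",np.round(T[:3,3],3),np.round(T[:3,2],2))
for n in ["marker_yellow_mid","marker_teal_mid","slot_box","stapler"]:
    for r in ctrl.cut_out(n,p)[:3]:
        m=r["mask"];print(n,round(r["conf"],2),np.round(r["centre"]),m.sum(),np.round(p["color"][m].mean(0)),np.round(atz(p,r["centre"],.02,T),3))
hsv=cv2.cvtColor(p["color"],cv2.COLOR_BGR2HSV)
for nm,lo,hi in (("yellow",(22,130,40),(34,255,255)),("teal",(84,80,40),(100,255,255))):
    n,l,st,c=cv2.connectedComponentsWithStats(cv2.inRange(hsv,lo,hi))
    for i in range(1,n):
        if st[i,4]>12:
            u,v,wd,h=st[i,:4];print(nm,st[i].tolist(),np.round(atz(p,(c[i][1],c[i][0]),.02,T),3),p["color"][l==i].mean(0).round())
# cross-section over the slot: colours along box x at box y=0,+-.04, plane z=.02
for y in (-.03,.0,.03,.06):
    pts=[[.628+x,.05+y,.02] for x in np.arange(-.04,.09,.006)]
    q=np.round(proj(p,pts,T)).astype(int)
    print(y,[tuple(int(k) for k in p["color"][b,a]) if 0<=a<512 and 0<=b<384 else None for a,b in q])
E
python3 look.py
```

```text
23.55 [0.68782955 0.05232675 0.33072973] cam [0.688 0.131 0.543] [ 0.   -0.26 -0.96]
marker_yellow_mid 0.73 [188. 146.] 508 [ 51.  58. 194.] [ 0.485 -0.015  0.02 ]
marker_yellow_mid 0.51 [151. 207.] 94 [ 63. 104.  97.] [0.606 0.059 0.02 ]
slot_box 0.96 [159. 215.] 5663 [ 99. 133.  80.] [0.621 0.046 0.02 ]
stapler 0.7 [184. 283.] 1153 [172. 186. 167.] [ 0.754 -0.002  0.02 ]
yellow [319, 284, 6, 10, 17] [ 0.851 -0.238  0.02 ] [43. 77. 89.]
yellow [176, 287, 4, 11, 17] [ 0.533 -0.251  0.02 ] [45. 81. 93.]
yellow [322, 318, 5, 12, 28] [ 0.864 -0.329  0.02 ] [45. 81. 94.]
yellow [324, 347, 10, 9, 15] [ 0.882 -0.411  0.02 ] [38. 70. 81.]
yellow [352, 347, 5, 9, 17] [ 0.942 -0.407  0.02 ] [38. 70. 81.]
yellow [403, 348, 6, 6, 13] [ 1.065 -0.405  0.02 ] [38. 68. 79.]
yellow [372, 351, 10, 11, 32] [ 0.999 -0.425  0.02 ] [38. 69. 79.]
yellow [138, 353, 6, 9, 15] [ 0.43  -0.434  0.02 ] [38. 69. 80.]
yellow [346, 353, 7, 6, 13] [ 0.932 -0.423  0.02 ] [38. 69. 80.]
yellow [392, 353, 10, 9, 20] [ 1.048 -0.424  0.02 ] [38. 68. 79.]
yellow [149, 354, 6, 8, 17] [ 0.46  -0.436  0.02 ] [38. 69. 80.]
ye
[... 2069 characters left out ...]

0.03 [(74, 139, 49), (70, 135, 45), (61, 123, 85), (85, 81, 74), (95, 91, 83), (169, 161, 145), (167, 159, 145), (169, 161, 145), (168, 159, 145), (77, 146, 49), (77, 147, 50), (77, 148, 50), (74, 141, 50), (89, 165, 59), (66, 87, 108), (111, 103, 72), (115, 105, 67), (117, 105, 67), (117, 106, 69), (137, 124, 80), (134, 123, 79), (137, 126, 85)]
0.06 [(73, 137, 48), (74, 138, 48), (77, 94, 66), (89, 85, 77), (87, 84, 75), (172, 164, 148), (194, 185, 167), (192, 181, 165), (164, 161, 142), (84, 163, 56), (86, 165, 56), (87, 166, 58), (85, 162, 54), (96, 182, 60), (82, 108, 131), (95, 110, 117), (131, 119, 76), (133, 120, 76), (132, 121, 78), (133, 121, 78), (163, 171, 155), (239, 246, 247)]
```

Run:
```python
from station import ctrl
print(ctrl.hand_in())
```

```text
the job is handed in; nothing more can be done
None
```

I handed the job in at about 24 s: both markers were tipped into the box, and the empty tray is back on the desk, level and released, with the mug and stapler untouched. The teal marker was clearly visible below the slot. Yellow showed only as a sliver under the -x panel, so its position there is less certain, and the hand-in returned no verdict.

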